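Sort cigar cases by length into two squared rows

TASK

Sort the four cedar cigar cases by length: slide the two long ones up to the blue fence and the two short ones up to the yellow fence, so that each case lies flat with one end touching its fence and its length square to it, side by side in a row. The lids have just been glued, so keep the cases flat on the table all the time and do not lift or tip them. Leave the spray can, the tub and the scissors where they are.

Things in the scene. Friction and masses are not known exactly. Their poses are not given: they have to be found in the camera images.
- long_a: long closed cedar cigar case, a plain wooden bar 160 mm long, 32 mm wide and 30 mm high with a dark red paper band round its middle and a small brass clasp, 0.12 kg, loose, lying flat on the table. Long and short cases look alike but for their length. Origin: centre of its underside; x axis along its length, z up
- long_b: long closed cedar cigar case, a plain wooden bar 160 mm long, 32 mm wide and 30 mm high with a dark red paper band round its middle and a small brass clasp, 0.12 kg, loose, lying flat on the table. Long and short cases look alike but for their length. Origin: centre of its underside; x axis along its length, z up
- short_a: short closed cedar cigar case, a plain wooden bar 120 mm long, 32 mm wide and 30 mm high with a dark red paper band round its middle and a small brass clasp, 0.12 kg, loose, lying flat on the table. Long and short cases look alike but for their length. Origin: centre of its underside; x axis along its length, z up
- short_b: short closed cedar cigar case, a plain wooden bar 120 mm long, 32 mm wide and 30 mm high with a dark red paper band round its middle and a small brass clasp, 0.12 kg, loose, lying flat on the table. Long and short cases look alike but for their length. Origin: centre of its underside; x axis along its length, z up
- blue_fence: blue painted wooden fence, a straight beam fixed to the table, 320 mm long, 30 mm thick, 36 mm high; its place and its side (left or right of the cases) vary. Origin: centre of its underside; x axis along its length, y axis across it, square to its two long faces at y = +15 and -15 mm. The row of long cases goes against the face that looks to the middle of the table
- yellow_fence: yellow painted wooden fence, a straight beam fixed to the table, 320 mm long, 30 mm thick, 36 mm high; its place and its side (left or right of the cases) vary. Origin: centre of its underside; x axis along its length, y axis across it, square to its two long faces at y = +15 and -15 mm. The row of short cases goes against the face that looks to the middle of the table
- spray_can: white spray can with a red label, 60 mm across, 170 mm high, standing beyond the right (-y) fence; origin: centre of its base. Bystander
- tub: open clear plastic tub, 130 x 110 mm, 75 mm high, beyond the left (+y) fence; origin: centre of its underside. Bystander
- scissors: scissors with red handles, about 200 mm long, 14 mm high, lying on the far side of the cases; origin: the pivot, at table height. Bystander
There are look-alikes about, which are no part of the job. What is shaped like the long_a but turquoise is not meant. What is shaped like the long_b but purple is not meant.

How it is judged:
By the outcome, as a careful person would: the job done as asked, in the order asked, and still so for the second after the job is handed in, with the robot touching nothing.
It also fails if it takes over 64 s, if anything falls off the work surface, if the arm or the gripper's body presses on something with over 40 N, if the wrist force passes 120 N, or if a joint passes its speed limit or range.

ROBOT

A 7-joint arm with a two-finger parallel gripper is mounted at the origin on the work surface. World frame = base frame: x ahead of the robot, y to its left, z up, the work surface at z = 0. Lengths are in m, angles in rad, forces in N, time in s.
With the tool pointing down it reaches from about 0.425 to 0.875 m from the base axis. Payload 4.7 kg.
Tool frame: the origin (TCP) lies between the finger pads; the fingertips stand 11 mm ahead of it and the grasp point (between the pads) lies 8 mm behind it; z points along the fingers, y is the line along which they close (so a half turn about z gives the same grasp; the last joint's range is limited). The gripper opens to 87 mm and grips with 3 to 60 N. Pads are 19 mm wide; open, the fingers measure 117 mm over their backs; the gripper's body (75 mm by 190 mm) begins 51 mm behind the grasp point.
Start: joints at [1.133, 0.321, -0.07, 1.45, 0.023, 1.371, -0.057], TCP at [0.284, -0.585, 0.234] pointing down, gripper open.
Joint ranges: [-2.86, 2.86], [-0.3, 2.09], [-1.38, 1.24], [0.06, 2.45], [-1.56, 4.7], [0.09, 2.05], [-2.69, 2.69]. Speed limits (rad/s): [2.57, 2.57, 3.14, 3.14, 3.14, 3.14, 3.14].

INTERFACE

Orientations are given as a rotation vector (axis times angle).
In Python, from bench import ctrl gives the robot as it stands. The module is installed in compiled form; this text tells all that it offers.
- The arm moves only by the shell command python3 -m inch 'ROWS' [FORCE]. ROWS is JSON, a list of rows, each an object with "slide": the shift along the tool's x, y, z scaled (see below), a list of three; "angular": the turn, a rotation vector about the tool's x, y, z scaled (see below), a list of three; "claw": the opening, from -1 (shut) to 1 (fully open). In form: [{"slide": [tx, ty, tz], "angular": [rx, ry, rz], "claw": claw}, ...]. A call has 1 to 10 rows; each row is the pose to reach, as a shift and turn from the pose commanded when the call began, along the tool's axes at that moment; what a row does not reach only later rows make up. The controller multiplies each number of a shift by 0.25 m and each number of a turn by 30 degrees. A row lasts 1/10 s, in which the tool goes at most 50 mm and 8.59 degrees, less where a joint would pass 70% of its speed; a pose out of reach is approached as far as the arm can. A call with a number of a shift or a turn outside -1 to 1 is refused whole. A call with a gripper value outside its range is refused whole. The fingers move at their own pace and stop on an object; FORCE is the grip in N (left out, the last holds). Time passes only in rows, so rows that repeat a pose let the fingers close. It gives the time, the measured TCP pose, the force, the opening and the grip force at its end, in the units of the state.
- ctrl.get_state(): the state, without advancing time (a new reading comes with each control period).
- ctrl.get_image(name): name is "scene" or "side" or "wrist"; returns a dict with "color" (400x640x3 uint8, red, green, blue), "depth" (400x640 float32, m along the optical axis (not along the pixel's ray), 0 where there is no reading), "camera_matrix" (3x3 intrinsics, pixels), "dist_coeffs" ([k1, k2, p1, p2, k3] as OpenCV has them; the pictures are not rectified), "extrinsics" (4x4, takes a point from camera to world coordinates); the wrist camera has in their place "tool_from_camera" (4x4, takes a point from camera to tool coordinates, whose origin is the TCP and whose axes are the flange's). Camera axes: x right, y up, looking along -z (the intrinsics and any distortion apply to the point x, -y, -z); pixel columns grow to the right and rows downward; lengths in m; the calibration is good to about 2 mm. A picture is of the moment at which its call begins: read the wrist's pose just before it.
- ctrl.close_job(): hands the job in; it is judged then, once.
Trained networks look in the newest picture that a camera, given by its name, has taken for a name from the list of things; names that differ only in an ending like _2 or _b are one class to them, and where a whole thing is asked for, a point or a joint stands for the part that bears it (a point fixed in the world has none). Each returns a list of dicts, best first, with "confidence" (0 to 1); they miss things now and then, are a little off and sometimes report something else, mostly with a low value. They report only what shows in the picture. A call takes as long as a camera call. They do not tell look-alikes from the thing itself.
- ctrl.find_in(query, camera): "bbox" ([centre column, centre row, width, height] in pixels, round what is visible of it).
- ctrl.outline_of(query, camera): "mask" (400x640 bool, what is visible of it) and "bbox" ([centre column, centre row, width, height] in pixels, round what is visible of it).
The state is a dict: "time": time; "joint_positions": joint angles; "qd": joint speeds; "joint_torque": joint torques, N m; "position": TCP position; "tool_rot": TCP orientation; "ft_force": force on the tool from outside, world axes, zero at the start; "torque": the same for the moment, N m; "grip_width": opening from 0.0 (shut) to 1.0 (fully open); "grip_force": force on a finger pad.
Only numpy, scipy, OpenCV 4.12 (cv2) and the standard library are available. Lean on these libraries where they do the work, as an engineer would, in place of code of your own. Each camera call takes 0.05 s, during which the arm holds its last target. There are 200 camera calls.

## Working session

There is one attempt and no reset: what is moved stays moved. The work goes in short steps, Python scripts to look and compute and a shell command to move; the robot and the scene stay as the last step left them, time stands still between calls to the robot, and variables do not carry over. Pictures are saved under pics/ and viewed, at most 10 in all, crops included, and the job is handed in when it is done.

```bash
mkdir -p pics
cat > h.py <<'E'
import numpy as np, cv2
from bench import ctrl
def world(im, uv, z=None):
    """pixels -> world; by depth or on plane z"""
    uv=np.asarray(uv,float).reshape(-1,2); K=np.array(im["camera_matrix"]);T=np.array(im["extrinsics"])
    n=cv2.undistortPoints(uv.reshape(-1,1,2),K,np.array(im["dist_coeffs"])).reshape(-1,2)
    r=np.c_[n[:,0],-n[:,1],-np.ones(len(n))]
    if z is None:
        d=im["depth"][uv[:,1].astype(int),uv[:,0].astype(int)]
        return (r*d[:,None])@T[:3,:3].T+T[:3,3]
    w=r@T[:3,:3].T; return T[:3,3]+w*((z-T[2,3])/w[:,2])[:,None]
E
python3 - <<'E'
from h import *
for c in("scene","side"):
    im=ctrl.get_image(c); cv2.imwrite(f"pics/{c}0.png",im["color"][...,::-1]); print(c,np.round(im["extrinsics"],3).tolist())
    for q in("long_a","short_a","blue_fence","yellow_fence","spray_can","tub","scissors"):
        for r in ctrl.find_in(q,c): print(q,round(r["confidence"],2),np.round(r["bbox"]).tolist())
print(ctrl.get_state())
E
```

```text
scene [[0.449, -0.575, 0.684, 1.668], [0.893, 0.293, -0.34, -0.569], [-0.005, 0.764, 0.646, 1.068], [0.0, 0.0, 0.0, 1.0]]
long_a 0.87 [313.0, 185.0, 41.0, 26.0]
long_a 0.84 [332.0, 151.0, 33.0, 26.0]
long_a 0.68 [336.0, 210.0, 46.0, 24.0]
long_a 0.62 [255.0, 179.0, 36.0, 28.0]
short_a 0.79 [318.0, 197.0, 38.0, 23.0]
short_a 0.68 [336.0, 224.0, 40.0, 28.0]
blue_fence 0.91 [397.0, 179.0, 58.0, 57.0]
yellow_fence 0.94 [243.0, 233.0, 47.0, 76.0]
spray_can 0.88 [177.0, 214.0, 30.0, 56.0]
spray_can 0.53 [397.0, 179.0, 57.0, 58.0]
spray_can 0.38 [246.0, 234.0, 47.0, 71.0]
tub 0.68 [445.0, 171.0, 44.0, 48.0]
scissors 0.86 [375.0, 245.0, 61.0, 29.0]
scissors 0.7 [334.0, 209.0, 48.0, 27.0]
side [[-0.998, 0.052, -0.026, 0.506], [-0.056, -0.775, 0.629, 0.713], [0.013, 0.63, 0.777, 0.921], [0.0, 0.0, 0.0, 1.0]]
long_a 0.97 [409.0, 274.0, 42.0, 65.0]
long_a 0.81 [353.0, 218.0, 22.0, 55.0]
long_a 0.72 [295.0, 220.0, 18.0, 55.0]
long_a 0.68 [392.0, 176.0, 38.0, 46.0]
short_a 0.74 [268.0, 207.0, 13.0, 46.0]
short_a 0.56 [328.0, 210.0, 18.0, 40.0]
blue_fence 0.58 [305.0, 314.0, 150.0, 24.0]
yellow_fen
[... 201 characters left out ...]
': 0.8, 'joint_positions': array([ 1.13310711,  0.32101906, -0.0701084 ,  1.45051673,  0.02258164,
        1.3707942 , -0.05687605]), 'qd': array([-0.00049924,  0.00240633, -0.00215404,  0.00085092, -0.00116651,
        0.0009964 , -0.00143132]), 'joint_torque': array([-2.89588206e-04, -4.91035473e+01, -4.03151214e-01, -3.12750006e+01,
       -6.35679485e-02,  3.34160391e-02, -1.48143002e-06]), 'position': array([ 0.2837681 , -0.58480069,  0.23356579]), 'tool_rot': array([ 3.06170896e+00,  7.03709695e-01, -1.88167796e-05]), 'ft_force': array([ 0.60896142, -0.62178743,  0.02239994]), 'torque': array([ 0.02615009,  0.03758933, -0.03819606]), 'grip_force': 0.0, 'grip_width': 0.9987936745077953}
```

View pics/scene0.png

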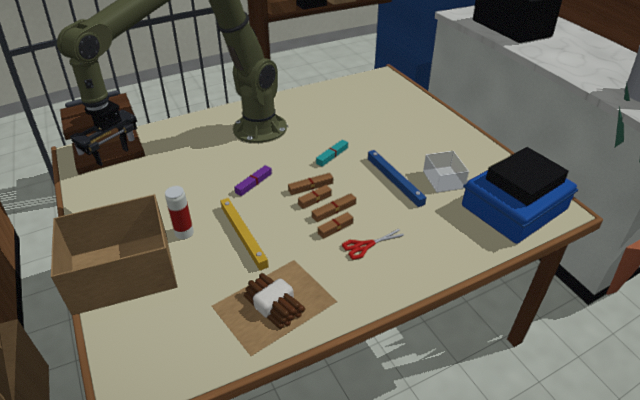

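View pics/side0.png

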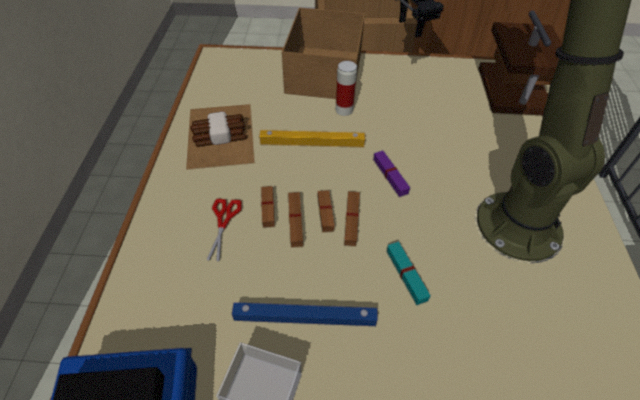

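The side view shows the four brown cases at (268,207), (295,220), (327,210) and (353,218). There is a turquoise look-alike at (409,274) and a purple one at (392,175), with the blue fence below at (305,314) and the yellow above at (315,141). Going by colour and length, the cases are short, long, short, long. I'll measure them and confirm in a crop.

```bash
cat > m.py <<'E'
from h import *
def segs(c):
    im=ctrl.get_image(c); bgr=im["color"][...,::-1].copy(); hsv=cv2.cvtColor(bgr,cv2.COLOR_BGR2HSV)
    H,S,V=[hsv[...,i].astype(int) for i in range(3)]
    v,u=np.mgrid[:400,:640]; P=world(im,np.c_[u.ravel(),v.ravel()]).reshape(400,640,3)
    roi=(im["depth"]>0)&(P[...,0]>.3)&(P[...,0]<.95)&(abs(P[...,1])<.42)&(P[...,2]<.06)
    top=roi&(P[...,2]>.012)
    M={"case":((H<18)|(H>172))&(S>85),"blue":(H>100)&(H<125)&(S>110),"yel":(H>20)&(H<32)&(S>150),"turq":(H>80)&(H<98)&(S>110),"purp":(H>128)&(H<160)&(S>80)}
    out={}
    for k,m in M.items():
        n,l,st,_=cv2.connectedComponentsWithStats(cv2.morphologyEx((m&top).astype(np.uint8),cv2.MORPH_CLOSE,np.ones((3,3))))
        for i in range(1,n):
            if st[i,4]<80: continue
            q=P[(l==i)&top]; zt=.036 if k in("blue","yel") else .03
            q=q[q[:,2]>zt-.006]
            if len(q)<40: continue
            (cx,cy),(w,h),a=cv2.minAreaRect((q[:,:2]*1000).astype(np.float32))
            if w<h: w,h,a=h,w,a+90
            out.setdefault(k,[]).append((cx,cy,w,h,(a+0)%180,st[i,:4].tolist(),np.median(q[:,2])))
    return im,out
def show(c):
    im,o=segs(c)
    for k,L in o.items():
        for t in L: print(c,k,"xy %.0f %.0f  L %.0f W %.0f ang %.1f"%t[:5],t[5],"z%.3f"%t[6])
    return im
if __name__=="__main__":
    import sys
    for c in("scene","side"): im=show(c)
    cv2.imwrite(sys.argv[1],cv2.resize(im["color"][110:340,180:450,::-1],None,fx=2.5,fy=2.5,interpolation=cv2.INTER_CUBIC))
E
python3 m.py pics/crop1.png
```

```text
scene case xy 490 10  L 156 W 113 ang 88.3 [288, 173, 45, 34] z0.029
scene case xy 597 26  L 159 W 38 ang 96.6 [312, 194, 44, 26] z0.030
scene case xy 676 -11  L 119 W 36 ang 99.0 [318, 212, 35, 24] z0.029
scene case xy 813 -318  L 75 W 49 ang 103.7 [243, 273, 31, 31] z0.048
scene case xy 915 -285  L 75 W 62 ang 107.9 [268, 294, 37, 34] z0.046
scene blue xy 552 290  L 317 W 35 ang 1.9 [369, 150, 57, 55] z0.034
scene blue xy 799 416  L 61 W 7 ang 179.9 [462, 193, 15, 20] z0.045
scene yel xy 575 -283  L 320 W 28 ang 1.9 [221, 199, 47, 70] z0.035
scene turq xy 322 167  L 154 W 34 ang 109.7 [316, 142, 32, 22] z0.028
scene purp xy 342 -158  L 157 W 37 ang 115.4 [235, 166, 36, 28] z0.027
side case xy 806 -308  L 70 W 52 ang 106.9 [226, 114, 21, 27] z0.047
side case xy 911 -276  L 65 W 56 ang 109.2 [190, 119, 22, 27] z0.048
side case xy 671 -8  L 123 W 33 ang 99.5 [261, 186, 14, 40] z0.030
side case xy 516 -3  L 125 W 33 ang 100.1 [318, 190, 17, 41] z0.030
side case xy 446 16  L 165 W 32 ang 87.6 [345, 191, 15, 54] z0.030
side case xy 593 28  L 164 W 32 ang 97.7 [288, 192, 15, 54] z0.030
side blue xy 549 296  L 315 W 31 ang 1.1 [232, 303, 145, 22] z0.037
side yel xy 570 -277  L 316 W 38 ang 1.7 [260, 130, 105, 16] z0.035
side turq xy 331 133  L 74 W 33 ang 113.0 [388, 242, 24, 31] z0.029
side turq xy 312 206  L 66 W 24 ang 91.3 [402, 270, 14, 30] z0.031
side purp xy 337 -153  L 161 W 34 ang 115.5 [374, 151, 32, 44] z0.029
```

View pics/crop1.png

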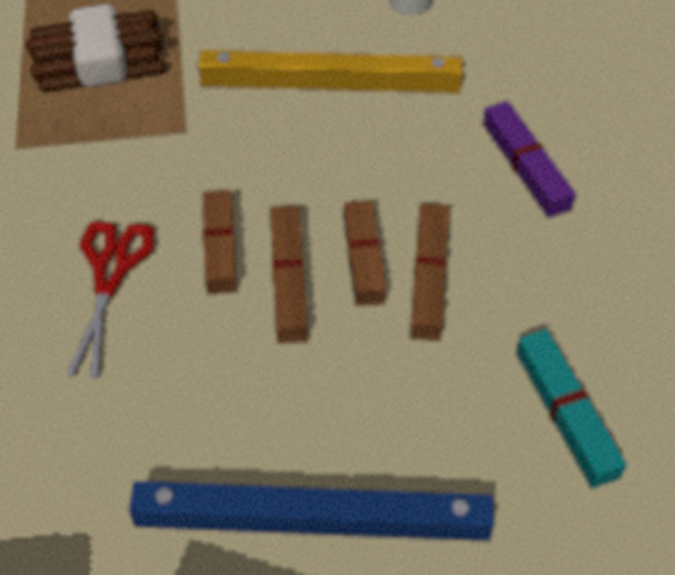

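The crop confirms the four brown cases, shown left to right as short, long, short, long. In world mm:

| Case | x, y | Angle |
|---|---|---|
| short D | (673, -9) | 99° |
| long C | (595, 27) | 97° |
| short B | (518, -4) | 100° |
| long A | (448, 15) | 88° |

The purple and turquoise bars are the look-alikes. I'll start with short B.

```bash
cat > go.py <<'E'
import sys; from h import *
from scipy.spatial.transform import Rotation as R
s=ctrl.get_state(); p=s["position"]; r=R.from_rotvec(s["tool_rot"])
print("t %.2f"%s["time"],"pos",np.round(p*1000,1),"yawY %.1f"%np.degrees(np.arctan2(*r.as_matrix()[[1,0],1])),"F",np.round(s["ft_force"],1),"grip %.1fmm %.1fN"%(s["grip_width"]*87,s["grip_force"]),"j",np.round(s["joint_positions"],2))
if len(sys.argv)>4:
    x,y,z,a=map(float,sys.argv[1:5]); a=np.radians(a)
    Y=np.array([np.cos(a),np.sin(a),0]);Z=np.array([0,0,-1.]);T=R.from_matrix(np.c_[np.cross(Y,Z),Y,Z])
    print("slide",np.round(r.inv().apply(np.array([x,y,z])/1000-p)/.25,3).tolist(),"ang",np.round(np.degrees((r.inv()*T).as_rotvec())/30,3).tolist())
E
python3 go.py 518 -4 150 10
```

```text
t 0.90 pos [ 283.7 -584.8  233.6] yawY -64.1 F [-0.   0.6 -0.3] grip 87.0mm 0.0N j [ 1.13  0.32 -0.07  1.45  0.02  1.37 -0.06]
slide [1.857, -1.681, 0.334] ang [0.0, 0.0, -2.471]
```

```bash
python3 -m inch '[{"slide":[0.2,-0.15,0],"angular":[0,0,-0.25],"claw":1},{"slide":[0.4,-0.32,0],"angular":[0,0,-0.5],"claw":0.6},{"slide":[0.6,-0.5,0],"angular":[0,0,-0.75],"claw":0.26},{"slide":[0.8,-0.7,0],"angular":[0,0,-1],"claw":0.26},{"slide":[0.95,-0.85,0],"angular":[0,0,-1],"claw":0.26}]' 8; python3 go.py 518 -4 150 10
```

```text
time: 1.4
position: [0.3817, -0.3529, 0.2337]
tool_rot: [2.773, 1.476, 0.0]
ft_force: [0.3, 0.6, -0.1]
grip_width: 0.725
grip_force: 0.0
t 1.40 pos [ 381.7 -352.9  233.7] yawY -33.9 F [ 0.3  0.6 -0.1] grip 63.0mm 0.0N j [ 0.96  0.06 -0.28  1.76  0.02  1.32  0.09]
slide [1.462, -0.327, 0.334] ang [0.001, 0.001, -1.465]
```

```bash
python3 -m inch '[{"slide":[0.2,0,0],"angular":[0,0,-0.25],"claw":0.26},{"slide":[0.4,-0.1,0.05],"angular":[0,0,-0.5],"claw":0.26},{"slide":[0.6,-0.15,0.1],"angular":[0,0,-0.75],"claw":0.26},{"slide":[0.8,-0.2,0.15],"angular":[0,0,-1],"claw":0.26},{"slide":[1,-0.25,0.25],"angular":[0,0,-1],"claw":0.26},{"slide":[1,-0.25,0.25],"angular":[0,0,-1],"claw":0.26},{"slide":[1,-0.25,0.25],"angular":[0,0,-1],"claw":0.26}]'; python3 go.py 518 -4 150 10
```

```text
time: 2.1
position: [0.4697, -0.1089, 0.1701]
tool_rot: [-2.291, -2.147, 0.0]
ft_force: [-0.3, -0.3, 0.2]
grip_width: 0.632
grip_force: 0.0
t 2.10 pos [ 469.7 -108.9  170.1] yawY -3.7 F [-0.3 -0.3  0.2] grip 55.0mm 0.0N j [ 0.71  0.03 -0.54  1.92  0.02  1.19  0.1 ]
slide [0.431, 0.165, 0.081] ang [-0.003, -0.003, -0.458]
```

```bash
sleep 1; python3 go.py 518 -4 150 10|tail -1
```

```text
slide [0.431, 0.165, 0.081] ang [-0.003, -0.003, -0.458]
```

```bash
python3 -m inch '[{"slide":[0.2,0.08,0.04],"angular":[0,0,-0.25],"claw":0.26},{"slide":[0.43,0.165,0.08],"angular":[0,0,-0.46],"claw":0.26},{"slide":[0.43,0.165,0.08],"angular":[0,0,-0.46],"claw":0.26},{"slide":[0.43,0.165,0.08],"angular":[0,0,-0.46],"claw":0.26}]' >/dev/null; python3 go.py 518 -4 17 10
cat > w.py <<'E'
import sys; from h import *
from scipy.spatial.transform import Rotation as R
s=ctrl.get_state(); im=ctrl.get_image("wrist"); T=np.eye(4);T[:3,:3]=R.from_rotvec(s["tool_rot"]).as_matrix();T[:3,3]=s["position"]
im["extrinsics"]=T@np.array(im["tool_from_camera"]); bgr=im["color"][...,::-1].copy(); h=cv2.cvtColor(bgr,cv2.COLOR_BGR2HSV)
H,S=h[...,0].astype(int),h[...,1].astype(int)
v,u=np.mgrid[:400,:640];P=world(im,np.c_[u.ravel(),v.ravel()]).reshape(400,640,3)
for k,m,zt in(("case",((H<18)|(H>172))&(S>85),.03),("blue",(H>100)&(H<125)&(S>110),.036),("yel",(H>20)&(H<32)&(S>150),.036)):
    m=m&(im["depth"]>0)&(abs(P[...,2]-zt)<.007)
    n,l,st,_=cv2.connectedComponentsWithStats(cv2.morphologyEx(m.astype(np.uint8),cv2.MORPH_CLOSE,np.ones((5,5))))
    for i in range(1,n):
        if st[i,4]<400: continue
        b=st[i]; cs,_=cv2.findContours((l==i).astype(np.uint8),0,1); q=world(im,cs[0].reshape(-1,2),zt)
        (cx,cy),(w,hh),a=cv2.minAreaRect((q[:,:2]*1000).astype(np.float32))
        if w<hh: w,hh,a=hh,w,a+90
        print(k,"xy %.1f %.1f L %.0f W %.0f ang %.1f"%(cx,cy,w,hh,a%180),b[:4].tolist(),"corners",np.round(cv2.boxPoints(((cx,cy),(w,hh),a if w>=hh else a))).astype(int).tolist() if k!="case" else "", "z %.3f"%np.median(P[(l==i)&m][:,2]))
if len(sys.argv)>1: cv2.imwrite(sys.argv[1],bgr)
E
python3 w.py pics/w1.png
```

```text
t 2.50 pos [519.2  -6.6 151.2] yawY 9.9 F [ 0.6 -0.4  1.1] grip 55.3mm 0.0N j [ 0.57  0.15 -0.65  1.86  0.1   1.16  0.06]
slide [0.01, -0.003, 0.537] ang [0.001, -0.002, -0.003]
case xy 446.8 14.5 L 158 W 33 ang 87.8 [220, 73, 60, 171] corners  z 0.030
case xy 593.0 28.2 L 156 W 34 ang 97.9 [381, 90, 49, 164] corners  z 0.030
case xy 516.3 -4.2 L 119 W 33 ang 99.9 [300, 133, 35, 121] corners  z 0.030
case xy 665.0 19.0 L 62 W 36 ang 100.0 [451, 167, 44, 63] corners  z 0.030
```

View pics/w1.png

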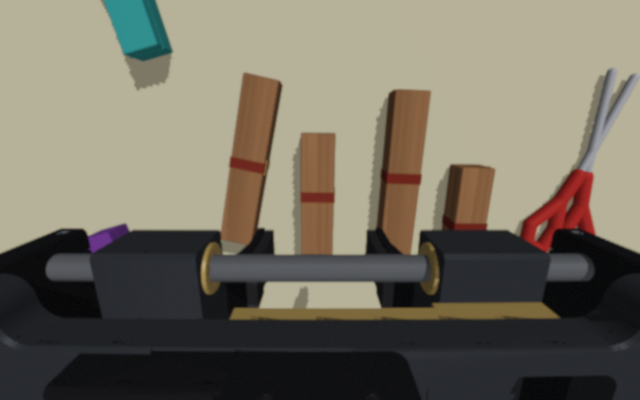

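The wrist view shows all four cases: A (248,160), B (318,195), C (405,170) and D (468,200). The fingers straddle B, and the wrist fit agrees with the side camera. Descending on B.

```bash
python3 -m inch '[{"slide":[0.01,-0.01,0.15],"angular":[0,0,0],"claw":0.26},{"slide":[0.01,-0.01,0.3],"angular":[0,0,0],"claw":0.26},{"slide":[0.01,-0.01,0.42],"angular":[0,0,0],"claw":0.26},{"slide":[0.01,-0.01,0.5],"angular":[0,0,0],"claw":0.26},{"slide":[0.01,-0.01,0.53],"angular":[0,0,0],"claw":0.26},{"slide":[0.01,-0.01,0.53],"angular":[0,0,0],"claw":-0.4},{"slide":[0.01,-0.01,0.53],"angular":[0,0,0],"claw":-0.4},{"slide":[0.01,-0.01,0.53],"angular":[0,0,0],"claw":-0.4},{"slide":[0.01,-0.01,0.53],"angular":[0,0,0],"claw":-0.4},{"slide":[0.01,-0.01,0.53],"angular":[0,0,0],"claw":-0.4}]' 6 ; python3 go.py 547 -195 17 1.7
```

```text
time: 3.55
position: [0.5166, -0.0068, 0.0197]
tool_rot: [2.025, 2.399, 0.001]
ft_force: [-0.6, -0.6, 6.0]
grip_width: 0.368
grip_force: 6.0
t 3.55 pos [516.6  -6.8  19.7] yawY 9.7 F [-0.6 -0.6  6. ] grip 32.0mm 6.0N j [ 0.51  0.32 -0.61  1.98  0.23  0.91 -0.05]
slide [-0.762, -0.007, 0.012] ang [0.004, 0.002, 0.266]
```

```bash
python3 -m inch '[{"slide":[-0.04,0,0],"angular":[0,0,0.03],"claw":-0.4},{"slide":[-0.12,0,0],"angular":[0,0,0.06],"claw":-0.4},{"slide":[-0.21,0,0],"angular":[0,0,0.09],"claw":-0.4},{"slide":[-0.31,0,0],"angular":[0,0,0.12],"claw":-0.4},{"slide":[-0.41,0,0],"angular":[0,0,0.15],"claw":-0.4},{"slide":[-0.51,0,0],"angular":[0,0,0.18],"claw":-0.4},{"slide":[-0.61,0,0],"angular":[0,0,0.21],"claw":-0.4},{"slide":[-0.69,0,0],"angular":[0,0,0.24],"claw":-0.4},{"slide":[-0.74,0,0],"angular":[0,0,0.26],"claw":-0.4},{"slide":[-0.75,0,0],"angular":[0,0,0.26],"claw":-0.4}]' ; python3 go.py 547 -208 17 1.7; python3 m.py pics/x.png | grep -E "side (case|yel)"; python3 w.py pics/w2.png
```

```text
time: 4.55
position: [0.5483, -0.1916, 0.0197]
tool_rot: [2.186, 2.255, 0.003]
ft_force: [-1.5, 4.9, 7.8]
grip_width: 0.367
grip_force: 6.0
t 4.55 pos [ 548.3 -191.6   19.7] yawY 1.8 F [-1.5  4.9  7.8] grip 32.0mm 6.0N j [ 0.71  0.42 -0.49  1.83  0.24  0.95  0.14]
slide [-0.065, -0.007, 0.011] ang [0.003, -0.002, 0.003]
side case xy 805 -308  L 66 W 52 ang 109.6 [226, 114, 21, 27] z0.048
side case xy 911 -275  L 66 W 56 ang 109.0 [190, 119, 22, 28] z0.047
side case xy 549 -173  L 95 W 43 ang 96.6 [309, 150, 16, 28] z0.030
side case xy 671 -7  L 121 W 33 ang 99.1 [261, 186, 14, 40] z0.030
side case xy 593 29  L 163 W 32 ang 97.8 [288, 192, 15, 53] z0.030
side case xy 446 16  L 164 W 32 ang 86.8 [345, 192, 15, 53] z0.030
side yel xy 692 -274  L 73 W 35 ang 177.3 [260, 130, 24, 13] z0.035
side yel xy 429 -281  L 36 W 28 ang 8.7 [352, 133, 13, 13] z0.036
case xy 670.9 -67.9 L 26 W 9 ang 7.2 [581, 0, 59, 23] corners  z 0.029
case xy 547.1 -158.1 L 57 W 33 ang 91.8 [288, 142, 65, 112] corners  z 0.030
case xy 548.6 -211.5 L 31 W 16 ang 1.7 [291, 282, 58, 26] corners  z 0.030
yel xy 657.3 -267.5 L 22 W 16 ang 0.7 [481, 377, 39, 23] corners [[646, -259], [647, -276], [668, -276], [668, -259]] z 0.036
```

```bash
python3 -m inch '[{"slide":[-0.02,0,0],"angular":[0,0,0],"claw":-0.4},{"slide":[-0.04,0,0],"angular":[0,0,0],"claw":-0.4},{"slide":[-0.05,0,0],"angular":[0,0,0],"claw":-0.4},{"slide":[-0.055,0,0],"angular":[0,0,0],"claw":-0.4},{"slide":[-0.06,0,0],"angular":[0,0,0],"claw":-0.4},{"slide":[-0.064,0,0],"angular":[0,0,0],"claw":-0.4}]' ; python3 -m inch '[{"slide":[-0.004,0,0],"angular":[0,0,0],"claw":-0.4},{"slide":[-0.008,0,0],"angular":[0,0,0],"claw":-0.4},{"slide":[-0.012,0,0],"angular":[0,0,0],"claw":-0.4}]'; python3 w.py
```

```text
time: 5.3
position: [0.5489, -0.2051, 0.0197]
tool_rot: [-2.183, -2.259, -0.004]
ft_force: [-0.2, 4.3, 6.0]
grip_width: 0.367
grip_force: 6.0
time: 5.6
position: [0.5491, -0.208, 0.0197]
tool_rot: [-2.183, -2.259, -0.004]
ft_force: [-0.2, 4.7, 5.4]
grip_width: 0.365
grip_force: 6.0
case xy 548.1 -174.2 L 58 W 34 ang 91.9 [288, 141, 65, 113] corners  z 0.030
case xy 549.5 -227.9 L 31 W 16 ang 1.9 [291, 282, 58, 26] corners  z 0.030
yel xy 658.1 -283.5 L 22 W 16 ang 0.8 [482, 377, 38, 23] corners [[647, -275], [647, -292], [669, -292], [669, -275]] z 0.036
```

```bash
for i in 1; do python3 -m inch '[{"slide":[-0.004,0,0],"angular":[0,0,0],"claw":-0.4},{"slide":[-0.008,0,0],"angular":[0,0,0],"claw":-0.4},{"slide":[-0.012,0,0],"angular":[0,0,0],"claw":-0.4}]'; done; python3 w.py|head -1;  python3 -m inch '[{"slide":[-0.004,0,0],"angular":[0,0,0],"claw":-0.4},{"slide":[-0.008,0,0],"angular":[0,0,0],"claw":-0.4},{"slide":[-0.012,0,0],"angular":[0,0,0],"claw":-0.4}]'; python3 w.py|head -1
```

```text
time: 5.95
position: [0.5491, -0.2095, 0.0194]
tool_rot: [-2.181, -2.258, -0.006]
ft_force: [0.2, 7.7, 5.2]
grip_width: 0.367
grip_force: 6.0
case xy 548.1 -175.4 L 58 W 33 ang 91.9 [288, 140, 65, 114] corners  z 0.030
time: 6.3
position: [0.5492, -0.2114, 0.0189]
tool_rot: [-2.179, -2.258, -0.008]
ft_force: [0.9, 8.6, 3.3]
grip_width: 0.368
grip_force: 6.0
case xy 548.1 -176.5 L 59 W 33 ang 92.0 [287, 137, 66, 117] corners  z 0.030
```

```bash
python3 -m inch '[{"slide":[-0.01,0,0],"angular":[0,0,0],"claw":0},{"slide":[-0.01,0,0],"angular":[0,0,0],"claw":0.1},{"slide":[-0.01,0,0],"angular":[0,0,0],"claw":0.1},{"slide":[-0.01,0,-0.1],"angular":[0,0,0],"claw":0.1},{"slide":[-0.01,0,-0.3],"angular":[0,0,0],"claw":0.2},{"slide":[-0.01,0,-0.45],"angular":[0,0,0],"claw":0.26},{"slide":[-0.01,0,-0.5],"angular":[0,0,0],"claw":0.26},{"slide":[-0.01,0,-0.5],"angular":[0,0,0],"claw":0.26}]';python3 go.py 671 -9 140 9.3; python3 m.py pics/x.png | grep -E "(case|yel)"
```

```text
time: 7.15
position: [0.5492, -0.2198, 0.1458]
tool_rot: [2.182, 2.254, 0.001]
ft_force: [0.4, 0.1, -0.1]
grip_width: 0.624
grip_force: 0.0
t 7.15 pos [ 549.2 -219.8  145.8] yawY 1.8 F [ 0.4  0.1 -0.1] grip 54.3mm 0.0N j [ 0.77  0.29 -0.52  1.7   0.16  1.18  0.25]
slide [0.827, 0.514, 0.023] ang [0.007, 0.006, -0.249]
scene case xy 450 10  L 156 W 39 ang 87.9 [288, 173, 45, 20] z0.029
scene case xy 598 23  L 157 W 38 ang 98.5 [312, 194, 44, 26] z0.030
scene case xy 554 -208  L 115 W 39 ang 91.3 [244, 210, 37, 20] z0.029
scene case xy 676 -12  L 118 W 38 ang 100.1 [318, 212, 35, 24] z0.029
scene case xy 814 -318  L 77 W 49 ang 102.0 [244, 273, 30, 30] z0.048
scene case xy 916 -285  L 75 W 60 ang 109.5 [268, 294, 37, 33] z0.046
scene yel xy 573 -282  L 323 W 31 ang 2.0 [221, 199, 47, 68] z0.035
side case xy 806 -307  L 68 W 52 ang 106.6 [226, 114, 21, 27] z0.048
side case xy 911 -274  L 64 W 55 ang 106.0 [190, 119, 22, 27] z0.048
side case xy 549 -207  L 125 W 32 ang 92.8 [312, 139, 12, 35] z0.030
side case xy 671 -7  L 122 W 33 ang 99.2 [261, 186, 14, 40] z0.030
side case xy 446 17  L 164 W 32 ang 87.3 [344, 191, 16, 54] z0.030
side case xy 593 29  L 161 W 32 ang 97.4 [288, 192, 15, 54] z0.030
side yel xy 570 -279  L 317 W 37 ang 2.1 [260, 130, 105, 16] z0.035
```

```bash
python3 -m inch '[{"slide":[0.13,0.08,0],"angular":[0,0,-0.05],"claw":0.26},{"slide":[0.29,0.18,0],"angular":[0,0,-0.1],"claw":0.26},{"slide":[0.45,0.28,0],"angular":[0,0,-0.15],"claw":0.26},{"slide":[0.61,0.38,0],"angular":[0,0,-0.2],"claw":0.26},{"slide":[0.76,0.47,0],"angular":[0,0,-0.24],"claw":0.26},{"slide":[0.83,0.514,0.02],"angular":[0.01,0.01,-0.25],"claw":0.26},{"slide":[0.83,0.514,0.02],"angular":[0.01,0.01,-0.25],"claw":0.26},{"slide":[0.83,0.514,0.02],"angular":[0.01,0.01,-0.25],"claw":0.26}]' >/dev/null; python3 w.py;python3 go.py 671 -9 18 9.3
```

```text
case xy 449.1 14.4 L 158 W 39 ang 87.9 [58, 40, 46, 187] corners  z 0.030
case xy 595.0 27.3 L 158 W 33 ang 98.0 [223, 55, 43, 183] corners  z 0.030
case xy 670.5 -2.7 L 106 W 33 ang 99.7 [306, 140, 37, 114] corners  z 0.030
t 8.10 pos [668.4  -8.8 136.4] yawY 9.3 F [-0.2 -0.8 -0.5] grip 54.8mm 0.0N j [ 0.42  0.49 -0.6   1.49  0.28  1.25 -0.05]
slide [-0.005, 0.014, 0.473] ang [-0.016, -0.01, 0.001]
```

```bash
python3 -m inch '[{"slide":[0,0.012,0.13],"angular":[-0.01,-0.01,0],"claw":0.26},{"slide":[0,0.012,0.27],"angular":[-0.015,-0.01,0],"claw":0.26},{"slide":[0,0.012,0.38],"angular":[-0.015,-0.01,0],"claw":0.26},{"slide":[0,0.012,0.44],"angular":[-0.015,-0.01,0],"claw":0.26},{"slide":[0,0.012,0.47],"angular":[-0.015,-0.01,0],"claw":0.26},{"slide":[0,0.012,0.473],"angular":[-0.015,-0.01,0],"claw":0},{"slide":[0,0.012,0.473],"angular":[-0.015,-0.01,0],"claw":-0.4},{"slide":[0,0.012,0.473],"angular":[-0.015,-0.01,0],"claw":-0.4},{"slide":[0,0.012,0.473],"angular":[-0.015,-0.01,0],"claw":-0.4},{"slide":[0,0.012,0.473],"angular":[-0.015,-0.01,0],"claw":-0.4}]' 6; python3 go.py 602 -185 18 1.9
```

```text
time: 9.1
position: [0.6725, -0.0062, 0.0216]
tool_rot: [2.03, 2.393, 0.005]
ft_force: [-2.3, -0.6, 5.5]
grip_width: 0.368
grip_force: 6.0
t 9.10 pos [672.5  -6.2  21.6] yawY 9.4 F [-2.3 -0.6  5.5] grip 32.0mm 6.0N j [ 0.39  0.6  -0.56  1.59  0.35  1.05 -0.1 ]
slide [-0.66, -0.395, 0.013] ang [0.008, 0.0, 0.249]
```

```bash
python3 -m inch '[{"slide":[-0.04,-0.025,0],"angular":[0,0,0.02],"claw":-0.4},{"slide":[-0.11,-0.07,0],"angular":[0,0,0.05],"claw":-0.4},{"slide":[-0.19,-0.115,0],"angular":[0,0,0.08],"claw":-0.4},{"slide":[-0.27,-0.165,0],"angular":[0,0,0.11],"claw":-0.4},{"slide":[-0.35,-0.215,0],"angular":[0,0,0.14],"claw":-0.4},{"slide":[-0.43,-0.265,0],"angular":[0,0,0.17],"claw":-0.4},{"slide":[-0.51,-0.31,0],"angular":[0,0,0.2],"claw":-0.4},{"slide":[-0.59,-0.355,0],"angular":[0,0,0.23],"claw":-0.4},{"slide":[-0.64,-0.385,0],"angular":[0,0,0.25],"claw":-0.4},{"slide":[-0.66,-0.395,0],"angular":[0,0,0.25],"claw":-0.4}]' ;python3 w.py; python3 go.py 599 -205 18 1.9
```

```text
time: 10.1
position: [0.6022, -0.1858, 0.0215]
tool_rot: [2.185, 2.253, 0.009]
ft_force: [0.4, 5.7, 5.6]
grip_width: 0.373
grip_force: 6.0
case xy 601.2 -155.1 L 53 W 32 ang 91.6 [288, 152, 64, 102] corners  z 0.030
case xy 548.6 -157.4 L 33 W 25 ang 2.3 [182, 182, 69, 48] corners  z 0.030
case xy 602.5 -206.8 L 31 W 16 ang 1.5 [291, 282, 57, 26] corners  z 0.030
yel xy 713.0 -264.3 L 22 W 17 ang 0.3 [482, 377, 38, 23] corners [[702, -256], [702, -273], [724, -273], [724, -256]] z 0.036
t 10.15 pos [ 602.1 -186.2   21.5] yawY 1.7 F [0.6 0.9 6.9] grip 32.1mm 6.0N j [ 0.67  0.51 -0.51  1.7   0.29  1.    0.08]
slide [-0.075, -0.015, 0.014] ang [0.011, -0.002, -0.005]
```

```bash
python3 -m inch '[{"slide":[-0.02,-0.005,0],"angular":[0,0,0],"claw":-0.4},{"slide":[-0.04,-0.01,0],"angular":[0,0,0],"claw":-0.4},{"slide":[-0.05,-0.013,0],"angular":[0,0,0],"claw":-0.4},{"slide":[-0.06,-0.013,0],"angular":[0,0,0],"claw":-0.4},{"slide":[-0.066,-0.013,0],"angular":[0,0,0],"claw":-0.4},{"slide":[-0.072,-0.013,0],"angular":[0,0,0],"claw":-0.4},{"slide":[-0.078,-0.013,0],"angular":[0,0,0],"claw":-0.4}]' ;python3 w.py|head -1;  python3 -m inch '[{"slide":[-0.004,0,0],"angular":[0,0,0],"claw":-0.4},{"slide":[-0.008,0,0],"angular":[0,0,0],"claw":-0.4},{"slide":[-0.012,0,0],"angular":[0,0,0],"claw":-0.4}]'; python3 w.py|head -2
```

```text
time: 10.85
position: [0.6, -0.202, 0.0215]
tool_rot: [2.182, 2.258, 0.01]
ft_force: [-0.4, 6.2, 6.5]
grip_width: 0.368
grip_force: 6.0
case xy 548.8 -166.2 L 40 W 33 ang 91.9 [184, 152, 71, 78] corners  z 0.030
time: 11.2
position: [0.6001, -0.2035, 0.0208]
tool_rot: [-2.182, -2.26, -0.012]
ft_force: [0.7, 8.6, 4.1]
grip_width: 0.368
grip_force: 6.0
case xy 548.9 -166.9 L 41 W 33 ang 91.9 [183, 149, 73, 81] corners  z 0.030
case xy 599.1 -171.9 L 54 W 33 ang 91.8 [288, 149, 64, 105] corners  z 0.030
```

```bash
python3 -m inch '[{"slide":[-0.004,0,0],"angular":[0,0,0],"claw":-0.4},{"slide":[-0.008,0,0],"angular":[0,0,0],"claw":-0.4},{"slide":[-0.008,0,0],"angular":[0,0,0],"claw":-0.15},{"slide":[-0.008,0,0],"angular":[0,0,0],"claw":-0.1},{"slide":[-0.008,0,0],"angular":[0,0,0],"claw":-0.1},{"slide":[-0.008,0,-0.06],"angular":[0,0,0],"claw":-0.1},{"slide":[-0.008,0,-0.2],"angular":[0,0,0],"claw":0.2},{"slide":[-0.008,0,-0.26],"angular":[0,0,0],"claw":0.8},{"slide":[-0.008,0,-0.26],"angular":[0,0,0],"claw":1},{"slide":[-0.008,0,-0.26],"angular":[0,0,0],"claw":1}]'; python3 go.py 574 -195 20 1.8; python3 m.py pics/x.png | grep -E "(case|yel)"; python3 w.py pics/w3.png
```

```text
time: 12.25
position: [0.5986, -0.21, 0.085]
tool_rot: [2.183, 2.256, 0.004]
ft_force: [-0.2, -1.0, -0.2]
grip_width: 0.73
grip_force: 0.0
t 12.25 pos [ 598.6 -210.    85. ] yawY 1.9 F [-0.2 -1.  -0.2] grip 63.5mm 0.0N j [ 0.71  0.45 -0.53  1.65  0.24  1.11  0.15]
slide [0.063, -0.097, 0.26] ang [0.006, -0.0, 0.002]
scene case xy 451 11  L 159 W 39 ang 86.3 [288, 173, 45, 20] z0.029
scene case xy 593 23  L 157 W 36 ang 92.2 [310, 194, 46, 24] z0.029
scene case xy 577 -210  L 121 W 91 ang 94.6 [244, 214, 44, 26] z0.029
scene case xy 814 -317  L 74 W 47 ang 106.6 [244, 273, 30, 31] z0.048
scene case xy 916 -284  L 75 W 60 ang 108.7 [268, 294, 37, 33] z0.045
scene yel xy 574 -283  L 321 W 31 ang 2.3 [221, 199, 47, 69] z0.035
side case xy 805 -307  L 65 W 52 ang 109.1 [226, 114, 21, 26] z0.048
side case xy 912 -275  L 67 W 56 ang 104.3 [190, 119, 22, 27] z0.048
side case xy 598 -205  L 127 W 33 ang 92.3 [294, 139, 13, 34] z0.029
side case xy 548 -205  L 124 W 32 ang 92.8 [312, 139, 12, 34] z0.029
side case xy 446 16  L 166 W 32 ang 87.0 [345, 191, 15, 54] z0.030
side case xy 590 27  L 163 W 32 ang 91.7 [289, 192, 15, 53] z0.030
side yel xy 689 -274  L 78 W 32 ang 1.8 [260, 130, 26, 14] z0.036
side yel xy 603 -278  L 67 W 34 ang 3.7 [289, 131, 24, 13] z0.035
side yel xy 484 -281  L 145 W 33 ang 0.9 [316, 132, 49, 14] z0.035
case xy 549.0 -191.5 L 89 W 33 ang 91.8 [227, 133, 52, 121] corners  z 0.030
case xy 599.6 -189.9 L 89 W 33 ang 91.8 [301, 133, 45, 121] corners  z 0.030
yel xy 593.0 -272.4 L 135 W 27 ang 6.0 [227, 287, 172, 33] corners [[524, -266], [527, -293], [662, -279], [659, -252]] z 0.036
```

View pics/w3.png

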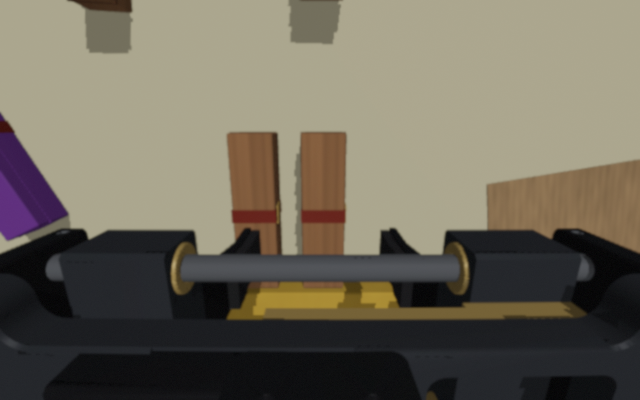

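The wrist view shows both shorts at (253,210) and (323,210), parallel, with their ends on the yellow fence and a gap of about 18 mm. Dragging D slightly turned long C, which is now at (591,26) and 91.7°. It's still flat. Long C is next.

```bash
python3 go.py 591 24 85 1.7 | tail -1; python3 -m inch '[{"slide":[0.15,0,-0.05],"angular":[0,0,0],"claw":0.26},{"slide":[0.33,-0.01,-0.05],"angular":[0,0,0],"claw":0.26},{"slide":[0.51,-0.02,-0.05],"angular":[0,0,0],"claw":0.26},{"slide":[0.7,-0.02,-0.05],"angular":[0,0,0],"claw":0.26},{"slide":[0.85,-0.02,-0.05],"angular":[0,0,0],"claw":0.26},{"slide":[0.93,-0.002,-0.05],"angular":[0,0,0],"claw":0.26},{"slide":[0.93,-0.002,-0.05],"angular":[0,0,0],"claw":0.26},{"slide":[0.93,-0.002,-0.05],"angular":[0,0,0],"claw":0.26}]' >/dev/null; python3 w.py;python3 go.py 591 26 17 1.7
```

```text
slide [0.935, 0.004, -0.005] ang [0.001, -0.003, 0.006]
case xy 590.3 47.9 L 114 W 33 ang 91.9 [300, 106, 43, 148] corners  z 0.030
case xy 450.1 47.3 L 94 W 36 ang 86.4 [109, 115, 54, 121] corners  z 0.030
case xy 592.7 -44.4 L 31 W 18 ang 1.8 [302, 282, 37, 20] corners  z 0.030
t 13.25 pos [590.2  20.8  96.7] yawY 1.8 F [0.  0.3 0.6] grip 55.0mm 0.0N j [ 0.45  0.37 -0.63  1.75  0.24  1.11 -0.23]
slide [0.021, 0.003, 0.319] ang [0.003, 0.001, 0.003]
```

```bash
python3 -m inch '[{"slide":[0.017,0.003,0.1],"angular":[0,0,0],"claw":0.26},{"slide":[0.017,0.003,0.2],"angular":[0,0,0],"claw":0.26},{"slide":[0.017,0.003,0.28],"angular":[0,0,0],"claw":0.26},{"slide":[0.017,0.003,0.315],"angular":[0,0,0],"claw":0.26},{"slide":[0.017,0.003,0.315],"angular":[0,0,0],"claw":0},{"slide":[0.017,0.003,0.315],"angular":[0,0,0],"claw":-0.4},{"slide":[0.017,0.003,0.315],"angular":[0,0,0],"claw":-0.4},{"slide":[0.017,0.003,0.315],"angular":[0,0,0],"claw":-0.4},{"slide":[0.017,0.003,0.315],"angular":[0,0,0],"claw":-0.4}]' 6; python3 go.py 588 185 17 1.6
```

```text
time: 14.15
position: [0.5921, 0.0268, 0.0199]
tool_rot: [2.183, 2.255, 0.005]
ft_force: [-0.6, -0.5, 4.9]
grip_width: 0.365
grip_force: 6.0
t 14.15 pos [592.1  26.8  19.9] yawY 1.9 F [-0.6 -0.5  4.9] grip 31.8mm 6.0N j [ 0.41  0.46 -0.6   1.8   0.31  0.97 -0.29]
slide [0.633, 0.004, 0.012] ang [0.008, -0.0, 0.009]
```

```bash
python3 -m inch '[{"slide":[0.04,0,0],"angular":[0,0,0],"claw":-0.4},{"slide":[0.11,0,0],"angular":[0,0,0],"claw":-0.4},{"slide":[0.19,0,0],"angular":[0,0,0],"claw":-0.4},{"slide":[0.27,0,0],"angular":[0,0,0],"claw":-0.4},{"slide":[0.35,0,0],"angular":[0,0,0],"claw":-0.4},{"slide":[0.43,0,0],"angular":[0,0,0.01],"claw":-0.4},{"slide":[0.51,0,0],"angular":[0,0,0.01],"claw":-0.4},{"slide":[0.58,0,0],"angular":[0,0,0.01],"claw":-0.4},{"slide":[0.62,0,0],"angular":[0,0,0.01],"claw":-0.4},{"slide":[0.63,0,0],"angular":[0,0,0.01],"claw":-0.4}]' ;python3 w.py pics/w4.png; python3 m.py pics/x.png | grep -E "(case|blue)"
```

```text
time: 15.15
position: [0.5866, 0.1852, 0.0199]
tool_rot: [2.187, 2.252, 0.004]
ft_force: [-1.2, -4.5, 9.0]
grip_width: 0.367
grip_force: 6.0
case xy 585.6 226.5 L 73 W 33 ang 91.6 [286, 108, 68, 146] corners  z 0.030
case xy 586.8 165.2 L 31 W 16 ang 1.5 [291, 282, 57, 26] corners  z 0.030
blue xy 575.9 291.9 L 263 W 28 ang 1.7 [0, 0, 618, 73] corners [[444, 302], [445, 274], [708, 282], [707, 310]] z 0.036
scene case xy 449 12  L 158 W 39 ang 89.0 [288, 173, 45, 20] z0.029
scene case xy 587 146  L 87 W 43 ang 89.3 [352, 185, 25, 17] z0.029
scene case xy 578 -206  L 119 W 89 ang 90.5 [244, 210, 44, 31] z0.029
scene case xy 814 -318  L 75 W 50 ang 102.9 [243, 273, 31, 30] z0.048
scene case xy 917 -284  L 75 W 61 ang 107.4 [268, 294, 38, 33] z0.046
scene blue xy 597 294  L 228 W 35 ang 179.9 [385, 162, 41, 44] z0.034
scene blue xy 802 415  L 67 W 10 ang 1.0 [462, 194, 16, 19] z0.044
side case xy 805 -308  L 68 W 52 ang 109.6 [226, 114, 21, 27] z0.048
side case xy 911 -274  L 66 W 55 ang 107.0 [190, 119, 22, 27] z0.048
side case xy 446 16  L 165 W 32 ang 87.5 [345, 191, 15, 54] z0.030
side case xy 586 223  L 81 W 36 ang 90.8 [284, 267, 16, 35] z0.030
side blue xy 549 296  L 315 W 30 ang 1.0 [233, 303, 144, 22] z0.037
```

View pics/w4.png

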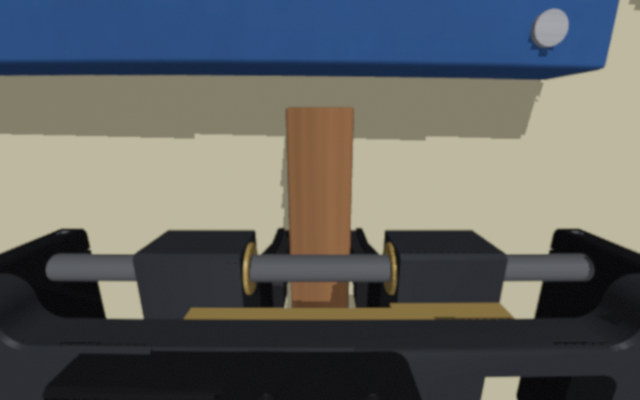

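The wrist view shows the end of C at (320,107), about 15 mm short of the blue fence's face at row 75, and square to it. Finishing the slide.

```bash
python3 -m inch '[{"slide":[0.02,0,0],"angular":[0,0,0],"claw":-0.4},{"slide":[0.04,0,0],"angular":[0,0,0],"claw":-0.4},{"slide":[0.05,0,0],"angular":[0,0,0],"claw":-0.4},{"slide":[0.056,0,0],"angular":[0,0,0],"claw":-0.4},{"slide":[0.06,0,0],"angular":[0,0,0],"claw":-0.4},{"slide":[0.066,0,0],"angular":[0,0,0],"claw":-0.4}]' ;python3 w.py;  python3 -m inch '[{"slide":[0.004,0,0],"angular":[0,0,0],"claw":-0.4},{"slide":[0.008,0,0],"angular":[0,0,0],"claw":-0.4},{"slide":[0.012,0,0],"angular":[0,0,0],"claw":-0.4}]'; python3 w.py
```

```text
time: 15.9
position: [0.5869, 0.1986, 0.0197]
tool_rot: [2.189, 2.247, 0.002]
ft_force: [0.0, -5.0, 6.1]
grip_width: 0.37
grip_force: 6.0
case xy 585.7 239.9 L 73 W 33 ang 91.5 [286, 108, 68, 146] corners  z 0.030
case xy 587.1 178.7 L 31 W 16 ang 1.3 [291, 282, 58, 26] corners  z 0.030
blue xy 574.7 294.6 L 265 W 30 ang 1.2 [0, 23, 610, 78] corners [[442, 307], [443, 277], [707, 283], [707, 312]] z 0.036
time: 16.25
position: [0.5868, 0.2017, 0.0197]
tool_rot: [2.189, 2.247, 0.003]
ft_force: [-0.4, -4.4, 6.5]
grip_width: 0.367
grip_force: 6.0
case xy 585.7 243.0 L 73 W 33 ang 91.5 [286, 108, 68, 146] corners  z 0.030
case xy 587.0 181.9 L 31 W 16 ang 1.3 [291, 282, 57, 26] corners  z 0.030
blue xy 574.3 294.8 L 266 W 30 ang 1.2 [0, 31, 609, 77] corners [[441, 307], [442, 277], [707, 283], [707, 312]] z 0.036
```

```bash
python3 -m inch '[{"slide":[0.004,0,0],"angular":[0,0,0],"claw":-0.4},{"slide":[0.008,0,0],"angular":[0,0,0],"claw":-0.4},{"slide":[0.012,0,0],"angular":[0,0,0],"claw":-0.4}]'; python3 w.py; python3 -m inch '[{"slide":[0.004,0,0],"angular":[0,0,0],"claw":-0.4},{"slide":[0.008,0,0],"angular":[0,0,0],"claw":-0.4},{"slide":[0.008,0,0],"angular":[0,0,0],"claw":-0.4}]'; python3 w.py
```

```text
time: 16.6
position: [0.5868, 0.2032, 0.0194]
tool_rot: [2.189, 2.246, -0.0]
ft_force: [1.0, -7.9, 5.2]
grip_width: 0.365
grip_force: 6.0
case xy 585.8 244.1 L 72 W 32 ang 91.3 [286, 110, 67, 144] corners  z 0.030
case xy 586.9 183.5 L 31 W 16 ang 1.3 [291, 282, 57, 26] corners  z 0.030
blue xy 574.4 294.8 L 266 W 29 ang 1.2 [0, 35, 609, 76] corners [[441, 307], [442, 277], [707, 283], [707, 312]] z 0.036
time: 16.95
position: [0.5867, 0.2044, 0.0189]
tool_rot: [2.189, 2.245, -0.002]
ft_force: [1.0, -7.3, 4.7]
grip_width: 0.366
grip_force: 6.0
case xy 585.6 245.0 L 70 W 33 ang 91.4 [286, 112, 68, 142] corners  z 0.030
case xy 587.1 185.0 L 31 W 16 ang 1.3 [291, 282, 58, 26] corners  z 0.030
blue xy 574.5 294.8 L 265 W 29 ang 1.1 [0, 38, 610, 75] corners [[442, 307], [442, 278], [707, 283], [707, 312]] z 0.036
```

```bash
python3 -m inch '[{"slide":[0,0,0],"angular":[0,0,0],"claw":0},{"slide":[0,0,0],"angular":[0,0,0],"claw":0.1},{"slide":[0,0,0],"angular":[0,0,0],"claw":0.1},{"slide":[0,0,-0.1],"angular":[0,0,0],"claw":0.1},{"slide":[0,0,-0.3],"angular":[0,0,0],"claw":0.26},{"slide":[0,0,-0.34],"angular":[0,0,0],"claw":0.26},{"slide":[0,0,-0.34],"angular":[0,0,0],"claw":0.26}]'; python3 go.py 447 16 100 -2.5
```

```text
time: 17.7
position: [0.5867, 0.2103, 0.1065]
tool_rot: [2.187, 2.25, 0.011]
ft_force: [-0.3, -0.2, -0.5]
grip_width: 0.624
grip_force: 0.0
t 17.70 pos [586.7 210.3 106.5] yawY 1.6 F [-0.3 -0.2 -0.5] grip 54.3mm 0.0N j [ 0.15  0.43 -0.67  1.66  0.29  1.15 -0.57]
slide [-0.761, -0.581, 0.02] ang [0.015, -0.005, 0.138]
```

```bash
python3 -m inch '[{"slide":[-0.12,-0.09,0],"angular":[0,0,0.02],"claw":0.26},{"slide":[-0.27,-0.21,0],"angular":[0,0,0.05],"claw":0.26},{"slide":[-0.42,-0.32,0],"angular":[0,0,0.08],"claw":0.26},{"slide":[-0.57,-0.44,0],"angular":[0,0,0.11],"claw":0.26},{"slide":[-0.7,-0.535,0],"angular":[0.01,0,0.13],"claw":0.26},{"slide":[-0.76,-0.58,0],"angular":[0.015,0,0.14],"claw":0.26},{"slide":[-0.76,-0.58,0],"angular":[0.015,0,0.14],"claw":0.26},{"slide":[-0.76,-0.58,0],"angular":[0.015,0,0.14],"claw":0.26}]' >/dev/null; python3 w.py; python3 go.py 447.5 16 17 -2.5
```

```text
case xy 313.4 170.8 L 36 W 11 ang 19.4 [94, 0, 51, 26] corners  z 0.030
case xy 586.0 140.5 L 43 W 36 ang 90.0 [487, 0, 56, 68] corners  z 0.030
case xy 447.3 37.6 L 113 W 33 ang 87.5 [301, 112, 42, 142] corners  z 0.030
case xy 443.1 -55.0 L 31 W 19 ang 177.6 [304, 282, 36, 20] corners  z 0.030
t 18.55 pos [445.7  15.9 102.8] yawY -2.5 F [0.1 1.4 0.6] grip 54.7mm 0.0N j [ 0.53  0.03 -0.63  2.07  0.02  1.05 -0.15]
slide [0.0, 0.009, 0.343] ang [-0.01, -0.003, -0.002]
```

```bash
python3 -m inch '[{"slide":[-0.005,0.003,0.1],"angular":[-0.01,0,0],"claw":0.26},{"slide":[-0.005,0.003,0.2],"angular":[-0.01,0,0],"claw":0.26},{"slide":[-0.005,0.003,0.29],"angular":[-0.01,0,0],"claw":0.26},{"slide":[-0.005,0.003,0.335],"angular":[-0.01,0,0],"claw":0.26},{"slide":[-0.005,0.003,0.335],"angular":[-0.01,0,0],"claw":0},{"slide":[-0.005,0.003,0.335],"angular":[-0.01,0,0],"claw":-0.4},{"slide":[-0.005,0.003,0.335],"angular":[-0.01,0,0],"claw":-0.4},{"slide":[-0.005,0.003,0.335],"angular":[-0.01,0,0],"claw":-0.4},{"slide":[-0.005,0.003,0.335],"angular":[-0.01,0,0],"claw":-0.4}]' 6; python3 go.py 535 182 17 1.4
```

```text
time: 19.45
position: [0.4469, 0.0137, 0.0206]
tool_rot: [2.271, 2.169, 0.003]
ft_force: [-0.4, 0.6, 4.6]
grip_width: 0.367
grip_force: 6.0
t 19.45 pos [446.9  13.7  20.6] yawY -2.6 F [-0.4  0.6  4.6] grip 32.0mm 6.0N j [ 0.51  0.17 -0.62  2.14  0.13  0.87 -0.24]
slide [0.689, 0.321, 0.016] ang [0.004, -0.0, -0.134]
```

```bash
python3 -m inch '[{"slide":[0.04,0.02,0],"angular":[0,0,-0.02],"claw":-0.4},{"slide":[0.12,0.055,0],"angular":[0,0,-0.04],"claw":-0.4},{"slide":[0.2,0.09,0],"angular":[0,0,-0.06],"claw":-0.4},{"slide":[0.29,0.13,0],"angular":[0,0,-0.08],"claw":-0.4},{"slide":[0.38,0.175,0],"angular":[0,0,-0.1],"claw":-0.4},{"slide":[0.47,0.215,0],"angular":[0,0,-0.12],"claw":-0.4},{"slide":[0.56,0.255,0],"angular":[0,0,-0.135],"claw":-0.4},{"slide":[0.63,0.29,0],"angular":[0,0,-0.135],"claw":-0.4},{"slide":[0.675,0.31,0],"angular":[0,0,-0.135],"claw":-0.4},{"slide":[0.69,0.32,0],"angular":[0,0,-0.135],"claw":-0.4}]' ;python3 w.py;python3 -m inch '[{"slide":[0.01,0,0],"angular":[0,0,0],"claw":-0.4},{"slide":[0.02,0,0],"angular":[0,0,0],"claw":-0.4},{"slide":[0.03,0,0],"angular":[0,0,0],"claw":-0.4}]'; python3 w.py; python3 go.py
```

```text
time: 20.45
position: [0.5336, 0.1829, 0.0201]
tool_rot: [-2.192, -2.25, 0.001]
ft_force: [-5.1, -3.7, 8.1]
grip_width: 0.363
grip_force: 6.0
case xy 584.5 241.1 L 78 W 34 ang 91.8 [389, 66, 83, 164] corners  z 0.030
case xy 532.6 225.1 L 75 W 33 ang 91.5 [286, 103, 68, 151] corners  z 0.030
case xy 533.8 162.7 L 31 W 16 ang 1.5 [291, 282, 57, 26] corners  z 0.030
blue xy 531.2 290.7 L 279 W 27 ang 1.5 [0, 0, 640, 70] corners [[392, 301], [392, 274], [671, 281], [670, 308]] z 0.036
time: 20.8
position: [0.534, 0.1882, 0.02]
tool_rot: [2.194, 2.246, -0.0]
ft_force: [-0.1, -4.4, 4.5]
grip_width: 0.367
grip_force: 6.0
case xy 584.1 243.7 L 72 W 33 ang 91.2 [387, 79, 82, 151] corners  z 0.030
case xy 533.2 230.4 L 75 W 33 ang 91.3 [286, 104, 68, 150] corners  z 0.030
case xy 534.1 168.2 L 31 W 16 ang 1.3 [291, 282, 57, 26] corners  z 0.030
blue xy 532.1 293.8 L 281 W 31 ang 1.1 [0, 0, 640, 82] corners [[391, 306], [392, 276], [673, 281], [672, 312]] z 0.036
t 20.85 pos [533.9 189.3  20.1] yawY 1.4 F [ 1.5 -1.8  4.3] grip 32.0mm 6.0N j [ 0.17  0.43 -0.66  1.86  0.32  0.96 -0.6 ]
```

```bash
python3 -m inch '[{"slide":[0.012,0,0],"angular":[0,0,0],"claw":-0.4},{"slide":[0.024,0,0],"angular":[0,0,0],"claw":-0.4},{"slide":[0.034,0,0],"angular":[0,0,0],"claw":-0.4},{"slide":[0.04,0,0],"angular":[0,0,0],"claw":-0.4},{"slide":[0.046,0,0],"angular":[0,0,0],"claw":-0.4},{"slide":[0.05,0,0],"angular":[0,0,0],"claw":-0.4}]' ;python3 w.py;  python3 -m inch '[{"slide":[0.004,0,0],"angular":[0,0,0],"claw":-0.4},{"slide":[0.008,0,0],"angular":[0,0,0],"claw":-0.4},{"slide":[0.012,0,0],"angular":[0,0,0],"claw":-0.4}]'; python3 w.py
```

```text
time: 21.45
position: [0.5336, 0.2, 0.0198]
tool_rot: [2.193, 2.246, -0.003]
ft_force: [0.4, -7.3, 6.1]
grip_width: 0.362
grip_force: 6.0
case xy 532.5 242.0 L 74 W 33 ang 91.4 [286, 105, 68, 149] corners  z 0.030
case xy 584.0 249.7 L 60 W 33 ang 91.4 [389, 106, 78, 124] corners  z 0.030
case xy 533.9 180.1 L 31 W 16 ang 1.3 [291, 282, 58, 26] corners  z 0.030
blue xy 532.6 293.9 L 285 W 30 ang 1.2 [0, 30, 640, 78] corners [[390, 306], [390, 276], [675, 282], [675, 312]] z 0.036
time: 21.8
position: [0.5335, 0.2017, 0.0192]
tool_rot: [2.194, 2.245, -0.005]
ft_force: [0.6, -8.8, 2.8]
grip_width: 0.365
grip_force: 6.0
case xy 532.4 242.9 L 72 W 33 ang 91.3 [286, 109, 68, 145] corners  z 0.030
case xy 583.9 250.8 L 59 W 33 ang 91.5 [389, 109, 78, 121] corners  z 0.030
case xy 533.6 182.2 L 31 W 16 ang 1.3 [291, 282, 57, 26] corners  z 0.030
blue xy 532.3 293.9 L 285 W 30 ang 1.2 [0, 34, 640, 77] corners [[390, 306], [390, 276], [675, 282], [674, 312]] z 0.036
```

```bash
python3 -m inch '[{"slide":[0,0,0],"angular":[0,0,0],"claw":-0.15},{"slide":[0,0,0],"angular":[0,0,0],"claw":-0.1},{"slide":[0,0,0],"angular":[0,0,0],"claw":-0.1},{"slide":[0,0,-0.06],"angular":[0,0,0],"claw":-0.1},{"slide":[0,0,-0.2],"angular":[0,0,0],"claw":0.2},{"slide":[-0.1,-0.1,-0.3],"angular":[0,0,0],"claw":0.2},{"slide":[-0.3,-0.2,-0.4],"angular":[0,0,0],"claw":0.2},{"slide":[-0.45,-0.3,-0.4],"angular":[0,0,0],"claw":0.2},{"slide":[-0.45,-0.3,-0.4],"angular":[0,0,0],"claw":0.2}]'; python3 w.py pics/w5.png; python3 m.py pics/crop2.png
```

```text
time: 22.75
position: [0.4592, 0.0857, 0.1209]
tool_rot: [2.198, 2.24, -0.004]
ft_force: [-0.2, -0.2, 0.5]
grip_width: 0.598
grip_force: 0.0
case xy 533.0 182.6 L 124 W 34 ang 91.6 [391, 0, 55, 170] corners  z 0.030
case xy 585.4 184.0 L 125 W 36 ang 91.4 [453, 0, 64, 170] corners  z 0.030
case xy 313.8 171.3 L 36 W 10 ang 21.3 [116, 88, 45, 27] corners  z 0.030
scene case xy 562 199  L 163 W 92 ang 91.1 [348, 171, 52, 30] z0.029
scene case xy 577 -206  L 117 W 89 ang 93.2 [244, 209, 44, 30] z0.029
scene case xy 814 -317  L 75 W 49 ang 103.8 [244, 273, 30, 30] z0.048
scene case xy 916 -284  L 78 W 59 ang 105.2 [268, 294, 37, 33] z0.046
scene blue xy 553 291  L 320 W 35 ang 1.0 [369, 150, 57, 55] z0.033
scene blue xy 801 418  L 67 W 7 ang 3.9 [462, 194, 16, 18] z0.045
scene yel xy 575 -282  L 316 W 32 ang 1.8 [221, 198, 47, 70] z0.035
scene turq xy 336 129  L 74 W 34 ang 108.8 [316, 151, 18, 13] z0.028
scene purp xy 340 -155  L 158 W 36 ang 116.6 [235, 166, 36, 28] z0.028
side case xy 805 -308  L 70 W 52 ang 109.9 [226, 114, 21, 26] z0.047
side case xy 911 -275  L 68 W 56 ang 108.5 [190, 119, 21, 27] z0.048
side case xy 598 -204  L 124 W 32 ang 92.2 [294, 139, 13, 34] z0.030
side case xy 548 -203  L 123 W 32 ang 92.8 [312, 140, 12, 33] z0.030
side case xy 586 199  L 156 W 32 ang 91.6 [283, 246, 18, 58] z0.030
side case xy 532 198  L 157 W 32 ang 91.3 [307, 247, 16, 58] z0.030
side blue xy 549 296  L 316 W 31 ang 0.9 [232, 303, 145, 22] z0.037
side yel xy 611 -278  L 235 W 36 ang 2.4 [260, 130, 79, 15] z0.035
side turq xy 331 132  L 74 W 34 ang 114.2 [388, 242, 24, 31] z0.030
side turq xy 312 207  L 64 W 23 ang 92.2 [402, 270, 14, 30] z0.031
side purp xy 338 -154  L 162 W 35 ang 115.6 [375, 151, 31, 44] z0.029
```

View pics/crop2.png

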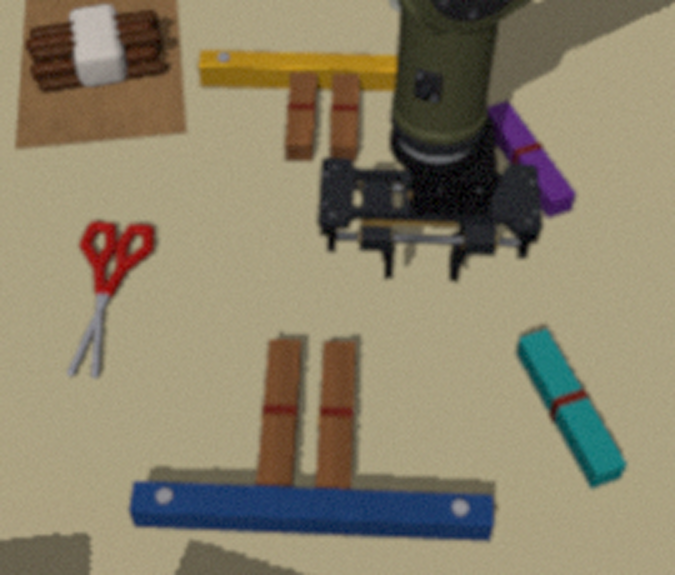

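View pics/w5.png

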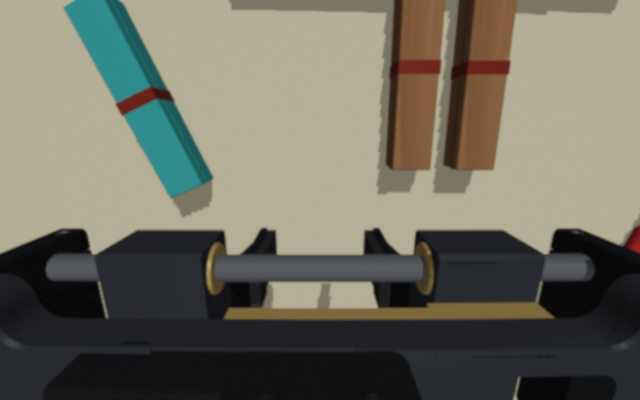

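The side crop shows the longs at (280,410) and (337,410), ending on the blue fence, and the shorts at (300,115) and (344,115) at the yellow fence. The wrist view agrees. I'll check the shorts' contact from above.

```bash
python3 -m inch '[{"slide":[-0.15,0.05,-0.2],"angular":[0,0,0],"claw":0.2},{"slide":[-0.3,0.1,-0.35],"angular":[0,0,0],"claw":0.4},{"slide":[-0.48,0.17,-0.35],"angular":[0,0,0],"claw":0.6},{"slide":[-0.66,0.24,-0.35],"angular":[0,0,0],"claw":1},{"slide":[-0.84,0.31,-0.35],"angular":[0,0,0],"claw":1},{"slide":[-1,0.38,-0.35],"angular":[0,0,0],"claw":1},{"slide":[-1,0.48,-0.35],"angular":[0,0,0],"claw":1},{"slide":[-1,0.48,-0.35],"angular":[0,0,0],"claw":1}]' ; python3 -m inch '[{"slide":[-0.15,0,0],"angular":[0,0,0],"claw":1},{"slide":[-0.3,0,0],"angular":[0,0,0],"claw":1},{"slide":[-0.45,0,0],"angular":[0,0,0],"claw":1},{"slide":[-0.5,0,0],"angular":[0,0,0],"claw":1},{"slide":[-0.5,0,0],"angular":[0,0,0],"claw":1}]';python3 w.py pics/w6.png
```

```text
time: 23.7
position: [0.5906, -0.1554, 0.2057]
tool_rot: [-2.192, -2.248, -0.006]
ft_force: [0.5, 0.7, 0.1]
grip_width: 0.992
grip_force: 0.0
time: 24.2
position: [0.5905, -0.2816, 0.2062]
tool_rot: [-2.194, -2.247, -0.001]
ft_force: [0.5, 0.4, 0.5]
grip_width: 1.003
grip_force: 0.0
case xy 549.6 -206.2 L 118 W 34 ang 91.3 [267, 59, 33, 114] corners  z 0.030
case xy 599.9 -205.1 L 118 W 33 ang 91.4 [315, 59, 31, 114] corners  z 0.030
case xy 911.1 -250.7 L 41 W 17 ang 16.7 [582, 159, 37, 20] corners  z 0.034
case xy 797.2 -295.5 L 60 W 38 ang 57.9 [478, 185, 45, 45] corners  z 0.032
yel xy 570.1 -279.3 L 315 W 30 ang 1.9 [161, 172, 282, 28] corners [[412, -269], [413, -299], [728, -289], [727, -259]] z 0.036
```

View pics/w6.png

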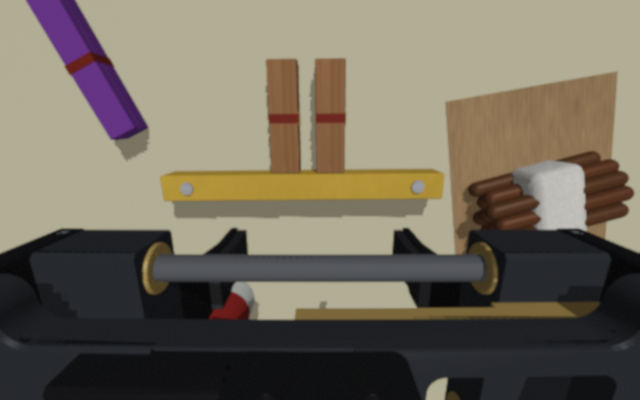

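The wrist view shows both shorts at (283,115) and (330,115) meeting the yellow fence at row 172, square and parallel to within the measurement. Handing in.

```bash
python3 -c "
from bench import ctrl
print(ctrl.close_job())"
```

```text
the job is handed in; nothing more can be done
None
```

The job is handed in: in the last pictures the two long cases touch the blue fence and the two short ones the yellow, flat and square in rows with gaps of about 20 mm, and I saw no sign that the spray can, tub or scissors had moved.

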